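# Index the vial carousel and lock it with the lift-and-swing clamp lever

## Robot

A 7-joint arm with a two-finger parallel gripper is mounted at the origin on the work surface. World frame = base frame: x ahead of the robot, y to its left, z up, the work surface at z = 0. Lengths are in mm, angles in rad, forces in N, time in s.
With the tool pointing down it reaches from about 425 to 825 mm from the base axis. Payload 3.6 kg.
Tool frame: the origin (TCP) lies midway between the tips of the shut fingers; the grasp point (between the pads) lies 19 mm behind it (arm.pinch_z is the z of the grasp point in the tool frame, in mm); z points along the fingers, y is the line along which they close (so a half turn about z gives the same grasp; the last joint's range is limited). The gripper opens to 85 mm and grips with 20 to 120 N. Pads are 22 mm wide; open, the fingers measure 114 mm over their backs; the gripper's body (76 mm by 85 mm) begins 54 mm behind the grasp point. The pads swing forward as they close: fully open they stand 13 mm farther back than shut.
Start: joints at [1.115, 0.615, -0.013, 1.423, 0.008, 1.103, -0.04], TCP at [270.264, -591.118, 231.297] pointing down, gripper open.
Joint ranges: [-3.12, 3.12], [-0.3, 2.06], [-1.34, 1.32], [0.26, 2.42], [-1.36, 4.5], [0.01, 1.98], [-2.84, 2.84]. Speed limits (rad/s): [2.79, 2.79, 3.14, 3.14, 3.14, 3.14, 3.14].

## Interface

Orientations are given as a unit quaternion [w, x, y, z].
In Python, from workcell import arm gives the robot as it stands. The module is installed in compiled form; this text tells all that it offers.
- The arm moves only by the tool move_arm, never from a script. Its argument "commands" is a list of rows, each a list of 3 entries, a list of its own where there are three numbers: the turn, a rotation vector about the tool's x, y, z in rad, then the shift along the tool's x, y, z in m, then the closure in counts, from 0 (fully open) to 255 (shut). In form: [[[rx, ry, rz], [dx, dy, dz], jaw], ...]. A call has 1 to 12 rows; each row shifts and turns the commanded pose from where the row before left it, along the tool's axes as they then stand; what a row does not reach is not made up. A row lasts 1/8 s, in which the tool goes at most 62.5 mm and 10.7 degrees, less where a joint would pass 70% of its speed; a pose out of reach is approached as far as the arm can. A call is refused whole if a number of a shift passes 0.0625 or a number of a turn 0.188, either way. A call with a gripper value outside its range is refused whole. The fingers move at their own pace and stop on an object; "force" is the grip in N (left out, the last holds). Time passes only in rows, so rows that do not move let the fingers close. It gives the time, the measured TCP pose, the force, the opening and the grip force at its end, in the units of the state.
- arm.get_state(): the state, without advancing time (a new reading comes with each control period).
- arm.get_image(name): name is "side" or "top"; returns (picture, depth): 384x512x3 uint8, red, green, blue; 384x512 float32, mm along the optical axis (not along the pixel's ray), 0 where there is no reading.
- arm.camera_model(name): a dict with "fx", "fy", "cx", "cy" (pixels), "k1" (the pictures are not rectified: a ray, as slopes to the right and down, at radius r is drawn at 1 + k1 r^2 times it, then the intrinsics apply), "R" (3x3) and "t" (3): a world point X has camera coordinates R X + t. Camera axes: x right, y down, z forward; pixel columns grow to the right and rows downward; lengths in mm; the calibration is good to about 2 mm. A picture is of the moment at which its call begins. camera_model takes no time and is no camera call.
- arm.finish_job(): hands the job in; it is judged then, once.
The state is a dict: "time_s": time; "joint_positions": joint angles; "joint_velocities": joint speeds; "tau": joint torques, N m; "ee_pos": TCP position; "tool_rot": TCP orientation; "wrist_force": force on the tool from outside, world axes, zero at the start; "ft_torque": the same for the moment, N m; "grip_width": finger opening in mm; "finger_force": force on a finger pad.
Only numpy, scipy, OpenCV 4.12 (cv2) and the standard library are available. Lean on these libraries where they do the work, as an engineer would, in place of code of your own. Each camera call takes 0.05 s, during which the arm holds its last target. There are 200 camera calls.

## Task

Turn the vial carousel until its tall post lines up with the fixed pointer, then lock it there by tightening the clamp nut clockwise, as far as it goes, with the clamp's lever. The lever can only swing a short way between its two stops, so ratchet it: swing it clockwise, lift it clear of the teeth, swing it back, let it drop into the teeth again and repeat. Leave the post in line with the pointer, the nut hard home and the lever fully down in the teeth, let go of everything, and leave the other things on the bench where they stand.

Things in the scene. Friction and masses are not known exactly. Their poses are not given: they have to be found in the camera images.
- base: Grey base plate 250 x 420 x 15 mm fixed to the bench (anywhere, turned up to 0.25 rad), carrying the carousel (at its +y end), the pointer and the clamp. Origin: centre of its underside; z up; at zero yaw its long side runs along y and -x faces the robot. All positions called 'in the base frame' below are from this origin.
- carousel_axis (a point): Point on the carousel's vertical axis at the top of its disc, at (0, 100, 55) mm in the base frame. The disc is white, 190 mm across, 15 mm thick, and turns freely with slight friction (0.04 N m): it stays where it is left.
- post (a point): The tall upright aluminium post of the carousel: round, 18 mm diameter, 75 mm tall, standing on the disc 66 mm from the carousel axis. The point lies on the post's axis 45 mm above the disc (100 mm above the bench); the post's top is 130 mm above the bench. It can be pinched or pushed. The other six stations (64 mm from the axis, evenly spaced with the post) carry short amber vials only 25 mm tall (tops 80 mm above the bench).
- pointer (a point): Sharp inner tip of the fixed steel pointer, an upright fin 14 x 10 mm, top 70 mm above the bench, just outside the disc's rim on the side of the base that faces the robot, at (-97, 100, 65) mm in the base frame. The post is in line when it lies on the straight line from the carousel axis to the pointer.
- carousel (a joint): Angle of the carousel, rad: 0 when the post is exactly in line with the pointer; positive when the post is displaced clockwise (seen from above) from the pointer.
- clamp_axis (a point): Point on the vertical axis of the clamp's stud, at (0, -60, 95) mm in the base frame. Round it turn the nut (68 mm diameter crown with 12 upright teeth 9 mm high, 26 mm from the axis, one every 30 degrees) and, above it, the lever. The clamp's steel jaw overlaps the carousel's rim.
- knob (a point): Centre (half-way up) of the black knob at the lever's end: an upright cylinder of 24 mm diameter and 70 mm height, 125 mm from the clamp axis; with the lever fully down its centre is 134 mm and its top 169 mm above the bench. The flat steel lever arm is 20 mm wide, its top 98 mm above the bench when down. Two round steel stop posts (16 mm diameter, tops 120 mm above the bench) stand 62 mm from the clamp axis, either side of the lever arm, 0.93 rad from its middle direction.
- lever (a joint): Swing of the lever about the clamp axis, rad: 0 when the lever points along the base's -y (away from the carousel), positive clockwise seen from above (knob towards the base's -x, towards the robot); limited to -0.62 to 0.62 by the stops. It can be swung only between those.
- lift (a joint): How far the lever is raised, m: 0 when it is fully down in the nut's teeth, about 0.008 when it rests on top of the teeth, at most 0.017. At 0.011 or more it swings without turning the nut. A spring and its weight push it down with about 5 to 7 N; let go, it falls at once, either into the gaps or onto the tops of the teeth, and from the tops it drops in when swung on (at most 30 degrees). It has about 0.1 rad of play between teeth. While down it turns the nut both ways.
- nut (a joint): Angle of the clamp nut, rad: grows as it is tightened, clockwise seen from above; it ends against a firm stop at 2.4 (tight), and starts between 0.1 and 0.9. Turning it takes about 0.4 N m (3 to 4 N at the knob); it stays where it is left. It can be turned only by the lever.
- jar: Small capped jar, 44 mm diameter, 60 mm tall, standing on the base plate behind the clamp; a bystander, to be left alone. Origin: centre of its underside.
- tipbox: Pipette-tip box, 52 x 47 x 40 mm, standing on the base plate in front of the clamp; a bystander, to be left alone. Origin: centre of its underside.
- reagent_a: Reagent bottle, 70 mm diameter, 150 mm tall; a bystander, to be left alone. Origin: centre of its underside.
- reagent_b: Reagent bottle, 70 mm diameter, 140 mm tall; a bystander, to be left alone. Origin: centre of its underside.
- beaker: Beaker, 84 mm diameter, 100 mm tall; a bystander, to be left alone. Origin: centre of its underside.
- mug_pens: White mug, 76 mm diameter, 95 mm tall; a bystander, to be left alone. Origin: centre of its underside.

How it is judged (in metres and radians):
On the way, in this order (a step that is already met when the one before it is completed fails the run):
1. the post stands still in line with the pointer (value of joint carousel between -0.08 and 0.08 rad and velocity of joint carousel between -0.05 and 0.05 rad/s), for 0.3 s.
2. after that, the nut is tightened home (value of joint nut above 2.32 rad), for 0.2 s.
At the end, for the whole second after the job is handed in: The post is within 0.08 rad (5 mm) of the pointer line, the nut is within 0.08 rad of its stop at 2.4 rad, the lever is down in the teeth (within 3 mm) and all is at rest (all of step 1 and value of joint nut above 2.32 rad and value of joint lift below 0.003 m and velocity of joint nut between -0.05 and 0.05 rad/s and velocity of joint lever between -0.05 and 0.05 rad/s); the robot touches nothing.
It fails at once if a bystander (bottle, jar, beaker, mug, tip box) is shifted by more than 40 mm or knocked over (distance of any of jar, tipbox, reagent_a, reagent_b, beaker, mug_pens from where it was at the start of the episode above 0.04 m or angle between any of jar, tipbox, reagent_a, reagent_b, beaker, mug_pens's own z axis and vertical above 0.5 rad).
It also fails if it takes over 67 s, if anything falls off the work surface, if the arm or the gripper's body presses on something with over 40 N, if the wrist force passes 120 N, or if a joint passes its speed limit or range.

## Working session

There is one attempt and no reset: what is moved stays moved. The work goes in short steps, Python scripts to look and compute and a tool call to move; the robot and the scene stay as the last step left them, time stands still between calls to the robot, and variables do not carry over. Pictures are saved under pics/ and viewed, at most 10 in all, crops included, and the job is handed in when it is done.

Besides the shell and the picture viewer there is one more tool, called after "Request:" in YAML: its name, and indented under it one key for each argument. move_arm: Moves the arm, as the interface text tells. Its arguments: {"type":"object","properties":{"commands":{"type":"array"},"force":{"type":"number"}},"required":["commands"]}

```bash
mkdir -p pics
cat > h.py <<'E'
import numpy as np, cv2
from workcell import arm
def snap(n,f=None):
    im,d=arm.get_image(n)
    if f: cv2.imwrite('pics/'+f,im[:,:,::-1])
    return im,d
def rays(n,uv):
    m=arm.camera_model(n); uv=np.atleast_2d(np.float64(uv))
    xd=(uv[:,0]-m['cx'])/m['fx']; yd=(uv[:,1]-m['cy'])/m['fy']; x,y=xd.copy(),yd.copy()
    for _ in range(20):
        s=1+m['k1']*(x*x+y*y); x,y=xd/s,yd/s
    return np.c_[x,y,np.ones(len(x))],np.array(m['R']),np.array(m['t'])
def onz(n,uv,z):
    r,R,t=rays(n,uv); C=-R.T@t; w=r@R
    return C+w*((z-C[2])/w[:,2])[:,None]
def cloud(n,d):
    v,u=np.mgrid[0:384,0:512]; r,R,t=rays(n,np.c_[u.ravel(),v.ravel()])
    P=(r*d.ravel()[:,None]-t)@R; P[d.ravel()==0]=np.nan
    return P.reshape(384,512,3)
E
python3 - <<'E'
from h import *
for n in('top','side'):
    im,d=snap(n,n+'0.png'); m=arm.camera_model(n); print(n,-np.array(m['R']).T@m['t'],np.array(m['R'])[2])
s=arm.get_state();print(s)
E
```

```text
top [ 337.00656926  -16.81373701 1257.86849103] [ 0.19101719  0.00287177 -0.98158249]
side [ 394.07800719 -571.35124059  793.99933719] [ 0.19827712  0.63019421 -0.75069398]
{'time_s': 0.1, 'joint_positions': array([ 1.11550468,  0.61582953, -0.01261043,  1.42474998,  0.00812546,
        1.1033889 , -0.040401  ]), 'joint_velocities': array([-4.55550189e-04, -2.28279349e-03, -3.27023546e-04, -1.56310849e-03,
       -1.76283585e-03, -1.34623024e-04,  6.03421173e-05]), 'tau': array([ 1.24172100e-03, -4.70382392e+01,  2.60274047e-01, -1.71570861e+01,
        1.01444218e-02,  5.87389106e-03, -1.88920359e-05]), 'ee_pos': array([ 269.96727864, -590.52863455,  230.24568939]), 'tool_rot': array([-1.12974124e-03,  9.77096892e-01,  2.12791711e-01, -2.74276759e-04]), 'wrist_force': array([-0.32344322,  0.69065036, -0.38634902]), 'ft_torque': array([-0.07007395,  0.04817269,  0.00572001]), 'finger_force': 0.0, 'grip_width': 86.00416181273528}
```

View pics/top0.png

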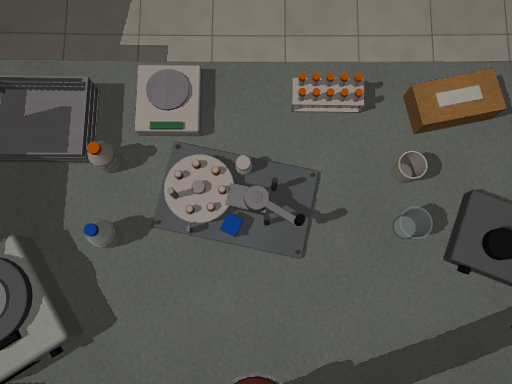

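View pics/side0.png

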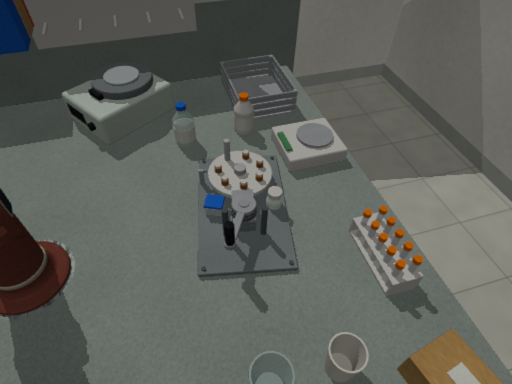

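The top view shows the disc at about (199,188), the post near (171,192), the pointer near (190,228), the clamp near (257,198) and the knob at (300,219). The side view agrees: post top at about (227,142), knob at (230,232). Next I'll measure these.

Run:
```python
from h import *
im,d=snap('top'); P=cloud('top',d); z=P[...,2]
x,y=P[...,0],P[...,1]
roi=np.zeros(z.shape,bool); roi[135:262,150:325]=1
def rep(nm,m):
    n,l,st,c=cv2.connectedComponentsWithStats(np.uint8(m&roi))
    for i in range(1,n):
        if st[i,4]>=6: print(nm,st[i,4],c[i].round(1),np.nanmedian(P[l==i],axis=0).round(1),np.nanmin(P[l==i],0).round(),np.nanmax(P[l==i],0).round())
rep('knob',(z>150)&(z<185)); rep('post/stops',(z>108)&(z<140)); 
m=roi&(z>48)&(z<60); 
(c,r)=cv2.minEnclosingCircle(np.float32(P[m][:,:2])); print('disc-ish',c,r)
# plate
m=roi&(z>8)&(z<22); rc=cv2.minAreaRect(np.float32(P[m][:,:2])); print('plate',rc)
corn=onz('top',[[178,146],[313,174],[158,222],[298,252]],15);print('screws',corn.round(1))
rep('plate',m)
rep('mid',(z>60)&(z<106))
for n,b in(('side',(200,300,140,250)),):
    i2,d2=snap(n);P2=cloud(n,d2);z2=P2[...,2]
    roi=np.zeros(z.shape,bool);roi[120:260,190:300]=1;P=P2
    rep('sknob',(z2>155)&(z2<185));rep('spost',(z2>108)&(z2<140))
```

```text
knob 83 [300.3 218.1] [ 490.1 -108.   167.2] [ 480. -120.  151.] [503. -98. 173.]
post/stops 33 [274.7 179.9] [594.7 -48.9 119. ] [589. -54. 108.] [605. -41. 123.]
post/stops 53 [170.2 190.6] [564.7 216.8 128.4] [558. 210. 109.] [574. 227. 135.]
post/stops 33 [266.7 217.1] [498.9 -28.5 119.5] [492. -34. 113.] [507. -21. 122.]
post/stops 16 [297.2 223.4] [ 480.4 -104.   124.4] [ 479. -113.  109.] [491. -97. 138.]
disc-ish (571.5723876953125, 98.93698120117188) 153.73468017578125
plate ((590.4666137695312, 88.00906372070312), (490.61236572265625, 281.8412780761719), 78.12686157226562)
screws [[ 716.3  223.    15. ]
 [ 636.  -158.4   15. ]
 [ 499.2  269.4   15. ]
 [ 418.5 -113.8   15. ]]
plate 8 [166.5 135. ] [749.9 257.2  11.1] [748. 247.   8.] [751. 268.  16.]
plate 6 [174.5 135. ] [749.7 234.8  12.1] [749. 228.   9.] [751. 241.  14.]
plate 7 [182. 135.] [750.4 213.6  10.2] [749. 205.   8.] [751. 222.  15.]
plate 7 [190. 135.] [750.2 190.5  11.2] [749. 182.   8.] [751. 200.  15.]
plate 7380 [250.5 203.6] [534.1 -13.2  14.1] [ 405. -173.    8.] [732. 287.  22.]
mid 179 [243.2 162.1] [6
[... 661 characters left out ...]
 61 [210.8 206.2] [533.5 118.4  75.7] [523. 109.  61.] [546. 130.  83.]
mid 67 [189.7 208.7] [526.  173.6  75.6] [517. 164.  60.] [537. 187.  85.]
mid 15 [266.2 221.1] [492.8 -26.4  87.3] [491. -34.  60.] [496. -21. 104.]
mid 37 [188.  226.8] [479.2 177.9  69.1] [471. 172.  64.] [492. 186.  74.]
sknob 100 [228.5 226.1] [ 490.2 -115.1  168.5] [ 480. -123.  155.] [ 502. -100.  172.]
spost 55 [226.2 142.8] [565.2 210.  123.8] [558. 204. 108.] [575. 224. 133.]
spost 43 [264.3 209. ] [595.5 -53.5 119.3] [589. -58. 108.] [603. -42. 122.]
spost 44 [224.3 211.3] [499.6 -32.7 118.7] [492. -38. 109.] [507. -22. 122.]
spost 86 [229.4 238.7] [ 489.3 -119.   124.2] [ 479. -123.  108.] [ 503. -110.  140.]
```

Request:
move_arm:
  commands:
    - [[0, 0, 0], [0.0378, -0.0382, 0], 0]
    - [[0, 0, 0], [0.0378, -0.0382, 0], 0]
    - [[0, 0, 0], [0.0378, -0.0382, 0], 0]
    - [[0, 0, 0], [0.0378, -0.0382, 0], 0]
    - [[0, 0, 0], [0.0378, -0.0382, 0], 0]
    - [[0, 0, 0], [0.0378, -0.0382, 0], 0]
    - [[0, 0, 0], [0.0378, -0.0382, 0], 0]
    - [[0, 0, 0], [0.0378, -0.0382, 0], 0]
    - [[0, 0, 0], [0.0378, -0.0382, 0], 0]
    - [[0, 0, 0], [0.0378, -0.0382, 0], 0]
    - [[0, 0, 0], [0.0378, -0.0382, 0], 0]
    - [[0, 0, 0], [0.0378, -0.0382, 0], 0]
  force: 30

```text
time_s: 1.7
ee_pos: [492.6, 15.9, 231.4]
tool_rot: [0.0, 0.977, 0.213, 0.0]
wrist_force: [0.1, 0.2, -0.4]
grip_width: 85.4
finger_force: 0.0
```

Request:
move_arm:
  commands:
    - [[0, 0, 0], [0.0378, -0.0382, 0], 0]
    - [[0, 0, 0], [0.0378, -0.0382, 0], 0]
    - [[0, 0, 0], [0.0378, -0.0382, 0], 0]
    - [[0, 0, 0], [0.0378, -0.0382, 0], 0]
    - [[0, 0, -0.184], [0, 0, 0], 0]
    - [[0, 0, -0.184], [0, 0, 0], 0]
    - [[0, 0, -0.184], [0, 0, 0], 0]
    - [[0, 0, -0.184], [0, 0, 0], 0]
    - [[0, 0, -0.184], [0, 0, 0], 0]
    - [[0, 0, -0.184], [0, 0, 0], 0]
    - [[0, 0, -0.184], [0, 0, 0], 0]
    - [[0, 0, -0.184], [0, 0, 0], 0]

```text
time_s: 3.2
ee_pos: [566.1, 215.9, 231.1]
tool_rot: [-0.0, 0.579, 0.815, -0.0]
wrist_force: [0.1, 0.2, 0.0]
grip_width: 85.6
finger_force: 0.0
```

Request:
move_arm:
  commands:
    - [[0, 0, 0], [0, 0, 0.046], 0]
    - [[0, 0, 0], [0, 0, 0.046], 0]
    - [[0, 0, 0], [0, 0, 0.044], 0]
    - [[0, 0, 0], [0, 0, 0], 255]
    - [[0, 0, 0], [0, 0, 0], 255]
    - [[0, 0, 0], [0, 0, 0], 255]
    - [[0, 0, 0], [0, 0, 0], 255]
    - [[0, 0, 0], [0, 0, 0], 255]
    - [[0, 0, 0], [0, 0, 0], 255]
    - [[0, 0, 0], [0, 0, 0], 255]
  force: 25

```text
time_s: 4.45
ee_pos: [567.1, 216.8, 97.3]
tool_rot: [0.001, 0.581, 0.814, 0.001]
wrist_force: [-0.8, -0.4, 5.8]
grip_width: 17.2
finger_force: 25.6
```

```bash
cat >> h.py <<'E'
def plan(cx,cy,dth,n):
    """arc of tool about (cx,cy) by dth (ccw +), yaw turning along; per-row numbers"""
    s=arm.get_state(); q=s['tool_rot']; p=np.array(s['ee_pos'])[:2]; a=2*np.arctan2(q[2],q[1])
    c=np.array([cx,cy]); rows=[]
    for i in range(1,n+1):
        th=dth/n*i; cs,sn=np.cos(th),np.sin(th)
        r0=p-c if i==1 else pr-c
        t=c+np.array([[cs,-sn],[sn,cs]])@(p-c); pr_=p if i==1 else pr
        d=t-pr_; aa=a+dth/n*(i-1); rows.append((d@[np.cos(aa),np.sin(aa)],d@[np.sin(aa),-np.cos(aa)])); pr=t
    print('pos',s['ee_pos'].round(1),'yaw x',round(a,3),'r',np.hypot(*(p-c)).round(1),'rz/row',round(-dth/n,4),'end',pr.round(1)); print(np.round(rows,1).tolist())
E
python3 - <<'E'
from h import *
s=arm.get_state();print(s['grip_width'],s['finger_force'],s['wrist_force'],s['joint_positions'].round(2))
p=s['ee_pos'];a=np.arctan2(p[1]-153.4,p[0]-587.9);print('post ang',a, 'need',2.934-a)
plan(587.9,153.4,2.934-a,8)
E
```

```text
17.19514857954912 25.649553537368774 [-0.81657024 -0.4488099   5.77360235] [-0.11  0.74 -0.48  1.69  0.45  0.82 -0.47]
post ang 1.887849735264417 need 1.0461502647355831
pos [567.1 216.8  97.3] yaw x 1.901 r 66.7 rz/row -0.1308 end [522.6 167.2]
[[-0.5, -8.7], [-0.5, -8.7], [-0.5, -8.7], [-0.5, -8.7], [-0.5, -8.7], [-0.5, -8.7], [-0.5, -8.7], [-0.5, -8.7]]
```

Request:
move_arm:
  commands:
    - [[0, 0, -0.1308], [-0.0005, -0.0087, 0], 255]
    - [[0, 0, -0.1308], [-0.0005, -0.0087, 0], 255]
    - [[0, 0, -0.1308], [-0.0005, -0.0087, 0], 255]
    - [[0, 0, -0.1308], [-0.0005, -0.0087, 0], 255]
    - [[0, 0, 0], [0, 0, 0], 255]
    - [[0, 0, 0], [0, 0, 0], 255]

```text
time_s: 5.2
ee_pos: [538.7, 197.8, 97.3]
tool_rot: [0.001, 0.351, 0.936, 0.001]
wrist_force: [-0.4, 0.1, 6.6]
grip_width: 17.3
finger_force: 25.7
```

Run:
```python
from h import *
s=arm.get_state();print(s['wrist_force'])
p=s['ee_pos'];a=np.arctan2(p[1]-153.4,p[0]-587.9);print('need',2.934-a)
plan(587.9,153.4,2.934-a,4)
```

```text
[-0.40602056  0.09274811  6.60428864]
need 0.5258265399131576
pos [538.7 197.8  97.3] yaw x 2.424 r 66.3 rz/row -0.1315 end [523.1 167.1]
[[-0.4, -8.7], [-0.4, -8.7], [-0.4, -8.7], [-0.4, -8.7]]
```

Request:
move_arm:
  commands:
    - [[0, 0, -0.131], [-0.0005, -0.0087, 0], 255]
    - [[0, 0, -0.131], [-0.0005, -0.0087, 0], 255]
    - [[0, 0, -0.131], [-0.0005, -0.0087, 0], 255]
    - [[0, 0, -0.131], [-0.0005, -0.0087, 0], 255]
    - [[0, 0, 0], [0, 0, 0], 255]
    - [[0, 0, 0], [0, 0, 0], 255]
    - [[0, 0, 0], [0, 0, 0], 0]
    - [[0, 0, 0], [0, 0, 0], 0]
    - [[0, 0, 0], [0, 0, 0], 0]
    - [[0, 0, 0], [0, 0, 0], 0]
    - [[0, 0, 0], [0, 0, -0.06], 0]
    - [[0, 0, 0], [0, 0, -0.06], 0]

```text
time_s: 6.7
ee_pos: [521.5, 166.2, 216.1]
tool_rot: [-0.001, 0.096, 0.995, -0.0]
wrist_force: [1.1, 0.2, -0.4]
grip_width: 85.1
finger_force: 0.0
```

Run:
```python
from h import *
im,d=snap('top'); i2,d2=snap('side')
A=cv2.resize(im[140:260,150:330],None,fx=4,fy=4,interpolation=cv2.INTER_CUBIC); cv2.imwrite('pics/a1.png',A[:,:,::-1])
B=cv2.resize(i2[110:270,170:320],None,fx=4,fy=3.75,interpolation=cv2.INTER_CUBIC); cv2.imwrite('pics/b1.png',B[:,:,::-1])
P=cloud('side',d2);z=P[...,2]
m=(z>108)&(z<140)
m[:120]=0;m[260:]=0;m[:,:190]=0;m[:,300:]=0
n,l,st,c=cv2.connectedComponentsWithStats(np.uint8(m))
for i in range(1,n):
  if st[i,4]>5: print(st[i,4],c[i],np.median(P[l==i],0),P[l==i].min(0).round(),P[l==i].max(0).round())
```

```text
57 [215.64912281 156.49122807] [523.13020405 160.12813006 126.3693273 ] [515. 156. 108.] [533. 176. 131.]
41 [264.2195122  208.87804878] [595.71006305 -53.3510973  119.07042671] [589. -58. 109.] [603. -42. 121.]
47 [224.27659574 211.46808511] [499.40196721 -33.71155428 118.54633591] [492. -38. 108.] [507. -22. 122.]
81 [229.2962963  238.85185185] [ 488.55017464 -119.86578036  124.18116979] [ 479. -124.  108.] [ 501. -110.  140.]
```

View pics/b1.png

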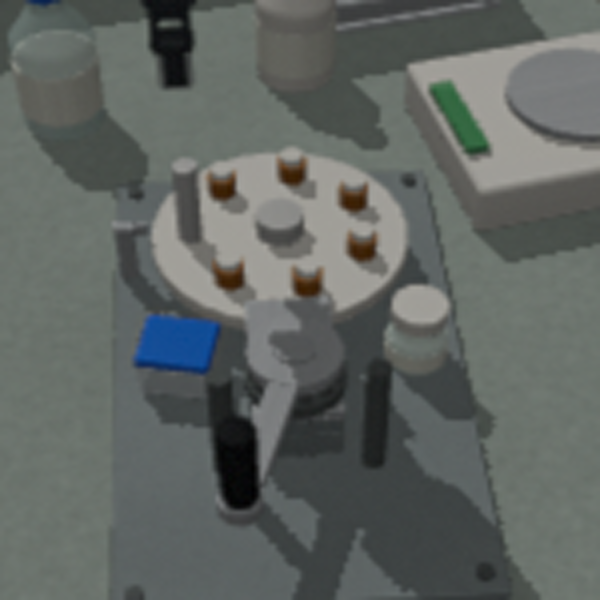

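View pics/a1.png

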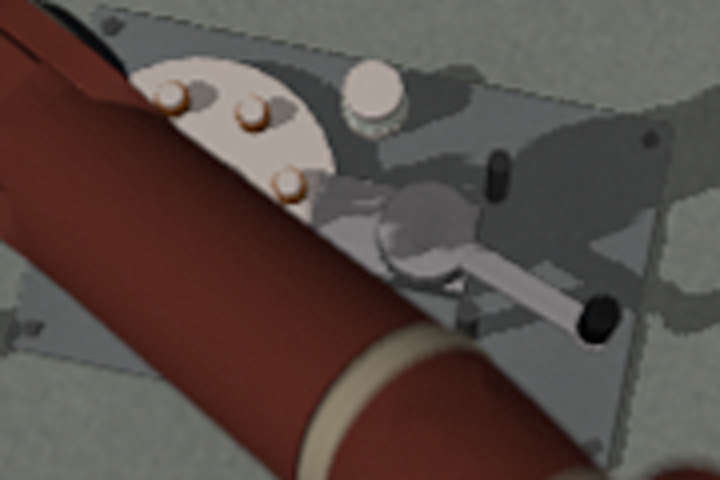

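The side crop shows the post at crop (187,165–240), leaning toward the pointer tip at about (148,224). By measurement it's about 0.03 rad from in line. The knob hasn't moved. Next I'll go to the knob.

Request:
move_arm:
  commands:
    - [[0, 0, 0], [-0.0038, -0.0462, 0], 0]
    - [[0, 0, 0], [-0.0038, -0.0462, 0], 0]
    - [[0, 0, 0], [-0.0038, -0.0462, 0], 0]
    - [[0, 0, 0], [-0.0038, -0.0462, 0], 0]
    - [[0, 0, 0], [-0.0038, -0.0462, 0], 0]
    - [[0, 0, 0], [-0.0038, -0.0462, 0], 0]
    - [[0, 0, 0.175], [0, 0, 0], 0]
    - [[0, 0, 0.175], [0, 0, 0], 0]
    - [[0, 0, 0.175], [0, 0, 0], 0]
    - [[0, 0, 0.175], [0, 0, 0], 0]
    - [[0, 0, 0.175], [0, 0, 0], 0]
    - [[0, 0, 0.175], [0, 0, 0], 0]

```text
time_s: 8.3
ee_pos: [490.7, -109.9, 214.9]
tool_rot: [-0.0, 0.585, 0.811, -0.0]
wrist_force: [0.7, -0.3, -0.5]
grip_width: 85.4
finger_force: 0.0
```

Request:
move_arm:
  commands:
    - [[0, 0, 0.175], [0, 0, 0], 0]
    - [[0, 0, 0.175], [0, 0, 0], 0]
    - [[0, 0, 0.175], [0, 0, 0], 0]
    - [[0, 0, 0.175], [0, 0, 0], 0]
    - [[0, 0, 0.175], [0, 0, 0], 0]
    - [[0, 0, 0], [0, 0, 0], 0]

```text
time_s: 9.05
ee_pos: [490.8, -109.7, 215.0]
tool_rot: [-0.0, 0.871, 0.491, -0.0]
wrist_force: [0.0, -0.3, -0.6]
grip_width: 85.5
finger_force: 0.0
```

Run:
```python
from h import *
s=arm.get_state();print(s['ee_pos'],s['tool_rot'],s['joint_positions'].round(2))
im,d=snap('top'); i2,d2=snap('side'); 
A=cv2.resize(im[140:260,150:330],None,fx=4,fy=4,interpolation=cv2.INTER_CUBIC); cv2.imwrite('pics/a2.png',A[:,:,::-1])
for n,dd,b in(('top',d,(180,240,160,240)),('side',d2,(140,180,195,240))):
  P=cloud(n,dd);z=P[...,2]
  m=np.zeros(z.shape,bool);m[b[0]:b[1],b[2]:b[3]]=1
  for nm,k in(('post',(z>108)&(z<140)),('ptr',(z>64)&(z<74)&(P[...,0]<497)&(P[...,0]>465))):
    q=P[m&k]; 
    if len(q): print(n,nm,len(q),np.median(q,0).round(1),q.min(0).round(1),q.max(0).round(1))
```

```text
[ 490.76468376 -109.73716202  215.03063614] [-3.20191358e-05  8.71374569e-01  4.90618235e-01 -3.28198218e-04] [ 0.47  0.43 -0.41  1.85  0.22  0.9  -0.6 ]
top post 50 [522.4 165.2 128.5] [514.9 157.8 110.6] [530.4 177.5 132.8]
top ptr 34 [479.  177.7  69.5] [471.  172.2  64.6] [492.7 185.3  73.3]
```

View pics/a2.png

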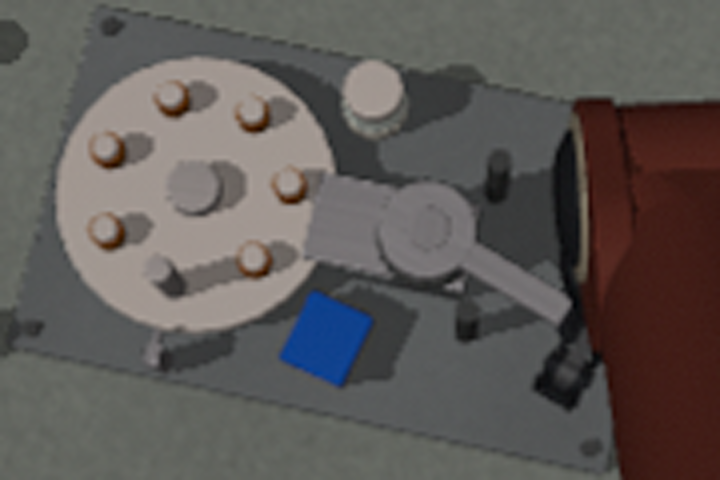

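The top view shows the post (157,270) and pointer (155,350) in line with the hub (195,187), to within 0.02 rad. The fingers are above the knob, so I'll descend and grasp it.

Request:
move_arm:
  commands:
    - [[0, 0, 0], [0, 0, 0.045], 0]
    - [[0, 0, 0], [0, 0, 0.045], 0]
    - [[0, 0, 0], [0, 0, 0], 255]
    - [[0, 0, 0], [0, 0, 0], 255]
    - [[0, 0, 0], [0, 0, 0], 255]
    - [[0, 0, 0], [0, 0, 0], 255]
    - [[0, 0, 0], [0, 0, 0], 255]
    - [[0, 0, 0], [0, 0, 0], 255]
    - [[0, 0, 0], [0, 0, 0], 255]
  force: 40

```text
time_s: 10.28
ee_pos: [491.6, -110.6, 126.1]
tool_rot: [0.001, 0.872, 0.489, 0.001]
wrist_force: [-0.9, -1.6, 5.9]
grip_width: 23.1
finger_force: 39.4
```

```bash
cat >> h.py <<'E'
C=np.array([555.2,-3.7])
def lev():
    s=arm.get_state(); p=s['ee_pos'][:2]-C; a=np.arctan2(p[1],p[0]); q=s['tool_rot']
    print('lever',round(-1.778-a,3),'r',np.hypot(*p).round(1),'yaw-lever',round(-0.207-(2*np.arctan2(q[2],q[1])-np.pi/2),3),'z',s['ee_pos'][2].round(1),'F',s['wrist_force'].round(1),'T',s['ft_torque'].round(2),'ff',s['finger_force'],'w',s['grip_width'])
E
python3 - <<'E'
from h import *
lev(); plan(*C,-0.28,3)
E
```

```text
lever 0.329 r 124.4 yaw-lever 0.341 z 126.1 F [-0.9 -1.6  5.9] T [-0.04  0.12 -0.05] ff 39.38229203224182 w 23.14758754664755
pos [ 491.6 -110.6  126.1] yaw x 1.022 r 124.4 rz/row 0.0933 end [464.6 -88.9]
[[0.4, -11.6], [0.4, -11.6], [0.4, -11.6]]
```

Request:
move_arm:
  commands:
    - [[0, 0, 0.045], [0.0001, -0.0056, 0], 255]
    - [[0, 0, 0.045], [0.0001, -0.0056, 0], 255]
    - [[0, 0, 0.045], [0.0001, -0.0056, 0], 255]
    - [[0, 0, 0.045], [0.0001, -0.0056, 0], 255]
    - [[0, 0, 0.045], [0.0001, -0.0056, 0], 255]
    - [[0, 0, 0.045], [0.0001, -0.0056, 0], 255]
    - [[0, 0, 0], [0, 0, 0], 255]
    - [[0, 0, 0], [0, 0, 0], 255]

```text
time_s: 11.28
ee_pos: [465.5, -90.1, 126.1]
tool_rot: [0.001, 0.93, 0.368, 0.0]
wrist_force: [-0.7, -2.8, 7.1]
grip_width: 22.9
finger_force: 39.6
```

Run:
```python
from h import *
lev(); plan(*C,1.2,8)
```

```text
lever 0.597 r 124.5 yaw-lever 0.61 z 126.1 F [-0.7 -2.8  7.1] T [-0.33  0.05  0.19] ff 39.58856463432312 w 22.90988237837005
pos [465.5 -90.1 126.1] yaw x 0.753 r 124.5 rz/row -0.15 end [ 603.2 -118.6]
[[1.6, 18.6], [1.6, 18.6], [1.6, 18.6], [1.6, 18.6], [1.6, 18.6], [1.6, 18.6], [1.6, 18.6], [1.6, 18.6]]
```

Request:
move_arm:
  commands:
    - [[0, 0, -0.03], [0.0001, 0.0037, 0], 255]
    - [[0, 0, 0], [0, 0, -0.007], 255]
    - [[0, 0, 0], [0, 0, -0.0075], 255]
    - [[0, 0, 0], [0, 0, 0], 255]
    - [[0, 0, 0], [0, 0, 0], 255]

```text
time_s: 11.9
ee_pos: [468.0, -91.2, 139.7]
tool_rot: [-0.0, 0.924, 0.382, 0.001]
wrist_force: [3.8, 1.3, -5.3]
grip_width: 23.3
finger_force: 39.5
```

Run:
```python
from h import *
lev()
i2,d2=snap('side');i,d=snap('top')
B=cv2.resize(i2[130:270,170:310],None,fx=4,fy=4,interpolation=cv2.INTER_CUBIC); cv2.imwrite('pics/b3.png',B[:,:,::-1])
P=cloud('side',d2);r=np.hypot(P[...,0]-C[0],P[...,1]-C[1]);m=(r>40)&(r<90)&(P[...,2]>85)&(P[...,2]<118);print(np.percentile(P[m][:,2],[10,30,50,70,90]),m.sum())
```

```text
lever 0.576 r 123.5 yaw-lever 0.581 z 139.7 F [ 3.8  1.3 -5.3] T [ 0.09 -0.79 -0.18] ff 39.50173795223236 w 23.293110447809728
[ 88.98411474  97.21942874 103.9024343  108.87804619 115.3359156 ] 65
```

View pics/b3.png

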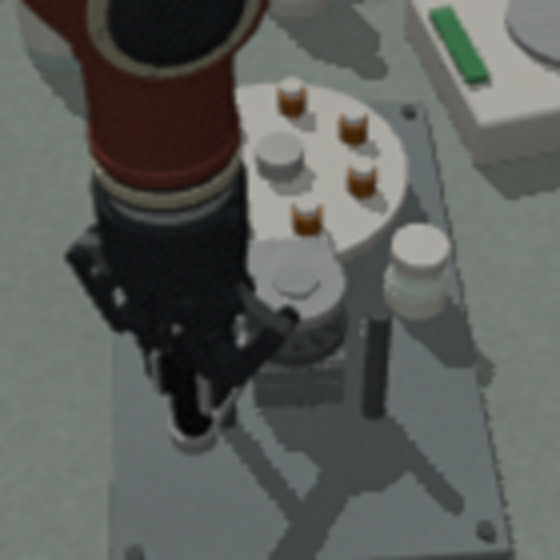

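The side view shows the fingers holding the knob, with the lever lifted: Fz about −5 N is the spring load. I'll swing it back.

Request:
move_arm:
  commands:
    - [[0, 0, -0.147], [0.0013, 0.0182, 0], 255]
    - [[0, 0, -0.147], [0.0013, 0.0182, 0], 255]
    - [[0, 0, -0.147], [0.0013, 0.0182, 0], 255]
    - [[0, 0, -0.147], [0.0013, 0.0182, 0], 255]
    - [[0, 0, -0.147], [0.0013, 0.0182, 0], 255]
    - [[0, 0, -0.147], [0.0013, 0.0182, 0], 255]
    - [[0, 0, -0.147], [0.0013, 0.0182, 0], 255]
    - [[0, 0, -0.14], [0.0013, 0.0173, 0], 255]
    - [[0, 0, 0], [0, 0, 0], 255]
    - [[0, 0, 0], [0, 0, 0], 255]

```text
time_s: 13.25
ee_pos: [600.3, -118.5, 138.9]
tool_rot: [-0.002, 0.561, 0.828, -0.0]
wrist_force: [0.5, 4.2, -7.5]
grip_width: 22.6
finger_force: 39.8
```

Run:
```python
from h import *
lev()
```

```text
lever -0.582 r 123.3 yaw-lever -0.587 z 138.9 F [ 0.5  4.2 -7.5] T [ 0.71 -0.48 -0.29] ff 39.76222336292267 w 22.581872538588293
```

Request:
move_arm:
  commands:
    - [[0, 0, 0], [0, 0, 0], 160]
    - [[0, 0, 0], [0, 0, 0], 160]
    - [[0, 0, 0], [0, 0, 0], 160]
    - [[0, 0, 0], [0, 0, 0.012], 160]
    - [[0, 0, 0.12], [0.0008, -0.0148, 0], 160]
    - [[0, 0, 0.12], [0.0008, -0.0148, 0], 160]
    - [[0, 0, 0], [0, 0, 0], 160]

```text
time_s: 14.12
ee_pos: [573.0, -127.6, 127.4]
tool_rot: [0.0, 0.655, 0.756, -0.0]
wrist_force: [1.6, 0.2, -2.0]
grip_width: 31.9
finger_force: 0.7
```

Run:
```python
from h import *
lev(); i2,d2=snap('side')
B=cv2.resize(i2[130:270,170:310],None,fx=4,fy=4,interpolation=cv2.INTER_CUBIC); cv2.imwrite('pics/b4.png',B[:,:,::-1])
```

```text
lever -0.35 r 125.1 yaw-lever -0.35 z 127.4 F [ 1.6  0.2 -2. ] T [ 0.1  -0.25  0.03] ff 0.6509166397154331 w 31.927488336444924
```

View pics/b4.png

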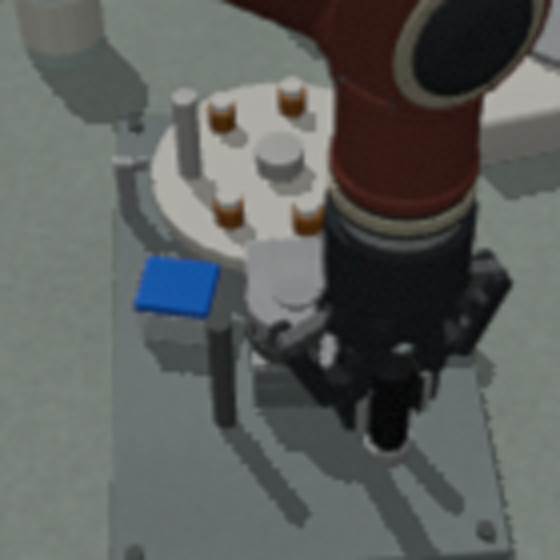

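The side view shows the knob (390,420) caged between the fingers and following the swing, with the post still in place. I'll continue clockwise.

Request:
move_arm:
  commands:
    - [[0, 0, 0.12], [0.0009, -0.0148, 0], 160]
    - [[0, 0, 0.12], [0.0009, -0.0148, 0], 160]
    - [[0, 0, 0.12], [0.0009, -0.0148, 0], 160]
    - [[0, 0, 0.12], [0.0009, -0.0148, 0], 160]
    - [[0, 0, 0], [0, 0, 0], 160]

```text
time_s: 14.8
ee_pos: [515.1, -121.7, 128.0]
tool_rot: [0.001, 0.815, 0.579, -0.0]
wrist_force: [1.9, -1.0, 0.2]
grip_width: 31.4
finger_force: 0.8
```

Run:
```python
from h import *
lev()
```

```text
lever 0.121 r 124.6 yaw-lever 0.129 z 128.0 F [ 1.9 -1.   0.2] T [-0.12 -0.32 -0.02] ff 0.8019802160561085 w 31.39066376175905
```

Request:
move_arm:
  commands:
    - [[0, 0, 0.12], [0.0009, -0.0148, 0], 160]
    - [[0, 0, 0.12], [0.0009, -0.0148, 0], 160]
    - [[0, 0, 0.12], [0.0009, -0.0148, 0], 160]
    - [[0, 0, 0.1], [0.0007, -0.0124, 0], 160]
    - [[0, 0, 0], [0, 0, 0], 160]

```text
time_s: 15.42
ee_pos: [467.4, -91.6, 127.9]
tool_rot: [0.0, 0.926, 0.378, -0.0]
wrist_force: [1.1, -2.6, -0.2]
grip_width: 31.8
finger_force: 1.0
```

Run:
```python
from h import *
lev()
```

```text
lever 0.578 r 124.3 yaw-lever 0.588 z 127.9 F [ 1.1 -2.6 -0.2] T [-0.44 -0.18 -0.  ] ff 0.9833069890737534 w 31.823757786260114
```

Request:
move_arm:
  commands:
    - [[0, 0, 0], [0, 0, 0.0015], 255]
    - [[0, 0, 0], [0, 0, 0], 255]
    - [[0, 0, 0], [0, 0, 0], 255]
    - [[0, 0, 0], [0, 0, 0], 255]
    - [[0, 0, 0.02], [0, -0.0025, 0], 255]
    - [[0, 0, 0], [0, 0, 0], 255]
    - [[0, 0, -0.03], [0.0001, 0.0037, 0], 255]
    - [[0, 0, 0], [0, 0, -0.007], 255]
    - [[0, 0, 0], [0, 0, -0.0075], 255]
    - [[0, 0, 0], [0, 0, 0], 255]
    - [[0, 0, 0], [0, 0, 0], 255]

```text
time_s: 16.8
ee_pos: [468.5, -91.5, 140.7]
tool_rot: [-0.0, 0.924, 0.381, 0.001]
wrist_force: [3.5, 1.1, -6.3]
grip_width: 23.1
finger_force: 39.5
```

Run:
```python
from h import *
lev()
```

```text
lever 0.572 r 123.4 yaw-lever 0.582 z 140.7 F [ 3.5  1.1 -6.3] T [-0.38 -0.85 -0.39] ff 39.509541392326355 w 23.081265298283586
```

Request:
move_arm:
  commands:
    - [[0, 0, -0.147], [0.0013, 0.0182, 0], 255]
    - [[0, 0, -0.147], [0.0013, 0.0182, 0], 255]
    - [[0, 0, -0.147], [0.0013, 0.0182, 0], 255]
    - [[0, 0, -0.147], [0.0013, 0.0182, 0], 255]
    - [[0, 0, -0.147], [0.0013, 0.0182, 0], 255]
    - [[0, 0, -0.147], [0.0013, 0.0182, 0], 255]
    - [[0, 0, -0.147], [0.0013, 0.0182, 0], 255]
    - [[0, 0, -0.14], [0.0013, 0.0173, 0], 255]
    - [[0, 0, 0], [0, 0, 0], 255]
    - [[0, 0, 0], [0, 0, 0], 255]

```text
time_s: 18.05
ee_pos: [600.9, -118.0, 139.9]
tool_rot: [-0.002, 0.561, 0.828, 0.0]
wrist_force: [1.2, 5.1, -6.1]
grip_width: 23.2
finger_force: 39.7
```

Request:
move_arm:
  commands:
    - [[0, 0, 0], [0, 0, 0], 160]
    - [[0, 0, 0], [0, 0, 0], 160]
    - [[0, 0, 0], [0, 0, 0], 160]
    - [[0, 0, 0], [0, 0, 0.012], 160]
    - [[0, 0, 0.12], [0.0008, -0.0148, 0], 160]
    - [[0, 0, 0.12], [0.0008, -0.0148, 0], 160]
    - [[0, 0, 0.12], [0.0009, -0.0148, 0], 160]
    - [[0, 0, 0.12], [0.0009, -0.0148, 0], 160]
    - [[0, 0, 0], [0, 0, 0], 160]

```text
time_s: 19.18
ee_pos: [545.4, -128.2, 128.9]
tool_rot: [0.001, 0.741, 0.672, 0.001]
wrist_force: [4.6, -0.4, -2.5]
grip_width: 31.9
finger_force: 2.1
```

Run:
```python
from h import *
lev()
```

```text
lever -0.128 r 124.9 yaw-lever -0.109 z 128.9 F [ 4.6 -0.4 -2.5] T [ 0.02 -0.84 -0.  ] ff 2.0792238414287567 w 31.91565000385999
```

Request:
move_arm:
  commands:
    - [[0, 0, 0.08], [0.0004, -0.0099, 0], 160]
    - [[0, 0, 0.08], [0.0004, -0.0099, 0], 160]
    - [[0, 0, 0], [0, 0, 0], 160]

```text
time_s: 19.55
ee_pos: [538.3, -124.4, 131.6]
tool_rot: [0.009, 0.792, 0.611, 0.012]
wrist_force: [21.8, -0.6, -10.0]
grip_width: 32.0
finger_force: 10.6
```

Run:
```python
from h import *
lev()
```

```text
lever -0.068 r 121.8 yaw-lever 0.049 z 131.6 F [ 21.8  -0.6 -10. ] T [-0.21 -4.2   0.05] ff 10.630290806293488 w 31.993169464991603
```

Request:
move_arm:
  commands:
    - [[0, 0, 0.08], [0.0004, -0.0099, 0], 160]
    - [[0, 0, 0.08], [0.0004, -0.0099, 0], 160]
    - [[0, 0, 0], [0, 0, 0], 160]

```text
time_s: 19.92
ee_pos: [532.5, -120.4, 135.0]
tool_rot: [0.017, 0.838, 0.545, 0.024]
wrist_force: [38.7, -6.4, -15.4]
grip_width: 31.6
finger_force: 18.5
```

Run:
```python
from h import *
lev()
```

```text
lever -0.015 r 118.9 yaw-lever 0.209 z 135.0 F [ 38.7  -6.4 -15.4] T [-1.17 -7.55  0.15] ff 18.45982253551483 w 31.550648913934506
```

The lever stalls against a firm stop mid-swing (39 N at about −0.1 rad), so the nut must be home. I'll unload, let go, rise and check.

Request:
move_arm:
  commands:
    - [[0, 0, -0.12], [0.0009, 0.0148, 0], 160]
    - [[0, 0, -0.12], [0.0009, 0.0148, 0], 160]
    - [[0, 0, -0.1], [0.0007, 0.0124, 0], 160]
    - [[0, 0, 0], [0, 0, 0], 160]

```text
time_s: 20.42
ee_pos: [547.4, -128.9, 128.4]
tool_rot: [0.0, 0.735, 0.678, 0.0]
wrist_force: [2.5, -1.6, 0.9]
grip_width: 32.0
finger_force: 1.3
```

Run:
```python
from h import *
lev()
```

```text
lever -0.145 r 125.4 yaw-lever -0.127 z 128.4 F [ 2.5 -1.6  0.9] T [-0.29 -0.51  0.  ] ff 1.2899456173181534 w 31.96859646610419
```

Request:
move_arm:
  commands:
    - [[0, 0, 0], [0, 0, 0], 0]
    - [[0, 0, 0], [0, 0, 0], 0]
    - [[0, 0, 0], [0, 0, 0], 0]
    - [[0, 0, 0], [0, 0, 0], 0]
    - [[0, 0, 0], [0, 0, -0.05], 0]
    - [[0, 0, 0], [0, 0, -0.05], 0]
    - [[0, 0, 0], [0.05, 0, 0], 0]
    - [[0, 0, 0], [-0.05, 0, -0.05], 0]
    - [[0, 0, 0], [-0.05, 0, -0.03], 0]
    - [[0, 0, 0], [-0.05, 0, 0], 0]
    - [[0, 0, 0], [-0.05, 0, 0], 0]
    - [[0, 0, 0], [0, 0, 0], 0]

```text
time_s: 21.92
ee_pos: [532.8, -278.4, 301.9]
tool_rot: [0.0, 0.738, 0.675, -0.002]
wrist_force: [-0.9, 0.6, -0.3]
grip_width: 85.4
finger_force: 0.0
```

Run:
```python
from h import *
lev()
for n in('top','side'):
  i,d=snap(n);P=cloud(n,d);z=P[...,2]
  b=(135,262,150,325) if n=='top' else (120,270,190,300)
  A=cv2.resize(i[b[0]:b[1],b[2]:b[3]],None,fx=4,fy=4,interpolation=cv2.INTER_CUBIC); cv2.imwrite(f'pics/{n}5.png',A[:,:,::-1])
  R=np.zeros(z.shape,bool);R[b[0]:b[1],b[2]:b[3]]=1
  for nm,k in(('>108',(z>108)&(z<140)),('knob',(z>155)&(z<185)),('blue',(i[...,2]>120)&(i[...,0]<60))):
    k=np.uint8(R&k);N,l,st,c=cv2.connectedComponentsWithStats(k)
    for j in range(1,N):
      if st[j,4]>8:
        q=P[l==j];print(n,nm,st[j,4],np.median(q,0).round(1),((q.min(0)+q.max(0))/2).round(1))
  r=np.hypot(P[...,0]-C[0],P[...,1]-C[1]);m=R&(r<15)&(z>80);print('clamp top z',np.median(z[m]),m.sum())
  m=R&(r>70)&(r<105)&(z>85)&(z<118);print('arm z',np.percentile(z[m],[20,50,80]),m.sum()) if m.any() else 0
```

```text
lever -0.126 r 275.7 yaw-lever -0.117 z 301.9 F [-0.9  0.6 -0.3] T [ 0.06  0.03 -0.01] ff 0.0 w 85.35036085096826
top >108 33 [594.7 -48.9 118.9] [595.8 -47.7 116.1]
top >108 24 [ 545.7 -120.3  122.2] [ 550.2 -125.3  124. ]
top >108 50 [522.4 165.3 128.6] [522.8 167.5 121.2]
top >108 34 [498.9 -28.5 118.6] [499.3 -27.3 117.6]
top knob 79 [ 553.5 -125.7  167. ] [ 553.4 -127.1  164.1]
top blue 291 [nan nan nan] [nan nan nan]
clamp top z 100.847924962178 105
arm z [94.505058   96.71790971 98.39211433] 105
side >108 56 [523.  160.2 125.4] [524.4 164.4 120. ]
side >108 44 [499.3 -31.8 119.5] [499.3 -31.1 115.4]
side >108 75 [ 551.2 -137.8  124.2] [ 552.7 -135.1  124.4]
side blue 233 [nan nan nan] [nan nan nan]
clamp top z 102.13197961773761 47
arm z [96.85905748 97.51307063 98.05772123] 5
```

View pics/side5.png

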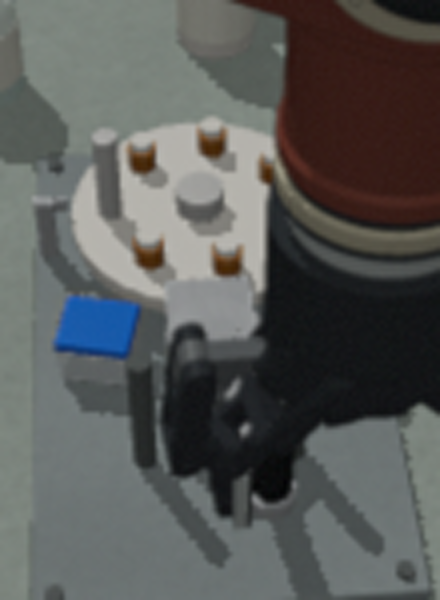

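The knob is at lever −0.19, with the arm top at z≈98 and the knob top at z≈167, so the lever is fully down. The post at (523,166) is still in line. I'll push again gently to confirm the nut is hard against its stop and hasn't sprung back.

Request:
move_arm:
  commands:
    - [[0, 0, 0], [0.05, 0, 0], 0]
    - [[0, 0, 0], [0.05, 0, 0], 0]
    - [[0, 0, 0], [0.05, 0, 0], 0]
    - [[0, 0, 0], [0, 0, 0], 0]
    - [[0, 0, 0], [0, 0.006, 0.06], 0]
    - [[0, 0, 0], [0, 0, 0.06], 0]
    - [[0, 0, 0], [0, 0, 0.054], 0]
    - [[0, 0, 0], [0, 0, 0], 160]
    - [[0, 0, 0], [0, 0, 0], 160]
    - [[0, 0, 0], [0, 0, 0], 160]

```text
time_s: 23.28
ee_pos: [554.9, -122.9, 131.9]
tool_rot: [0.002, 0.735, 0.678, 0.002]
wrist_force: [0.1, -0.4, -0.1]
grip_width: 32.8
finger_force: 0.0
```

Run:
```python
from h import *
lev()
```

```text
lever -0.205 r 119.2 yaw-lever -0.127 z 131.9 F [ 0.1 -0.4 -0.1] T [-0.04 -0.    0.01] ff 0.0 w 32.82279252392852
```

Request:
move_arm:
  commands:
    - [[0, 0, 0.04], [0, -0.005, 0], 160]
    - [[0, 0, 0], [0, 0, 0], 160]

```text
time_s: 23.52
ee_pos: [548.8, -122.8, 130.4]
tool_rot: [0.001, 0.748, 0.663, 0.001]
wrist_force: [0.3, -0.1, 0.6]
grip_width: 31.6
finger_force: 0.5
```

Request:
move_arm:
  commands:
    - [[0, 0, 0.02], [0, -0.003, 0], 160]
    - [[0, 0, 0], [0, 0, 0], 160]

```text
time_s: 23.78
ee_pos: [546.9, -122.7, 130.1]
tool_rot: [0.002, 0.755, 0.656, 0.002]
wrist_force: [3.8, -2.1, 2.2]
grip_width: 31.8
finger_force: 2.2
```

Request:
move_arm:
  commands:
    - [[0, 0, 0.02], [0, -0.003, 0], 160]
    - [[0, 0, 0], [0, 0, 0], 160]

```text
time_s: 24.02
ee_pos: [545.6, -122.3, 130.3]
tool_rot: [0.003, 0.761, 0.648, 0.003]
wrist_force: [7.1, -1.1, 1.0]
grip_width: 31.8
finger_force: 3.5
```

Request:
move_arm:
  commands:
    - [[0, 0, 0.02], [0, -0.003, 0], 160]
    - [[0, 0, 0], [0, 0, 0], 160]

```text
time_s: 24.28
ee_pos: [544.4, -121.7, 130.7]
tool_rot: [0.004, 0.768, 0.641, 0.005]
wrist_force: [10.1, -2.1, 0.9]
grip_width: 31.4
finger_force: 4.8
```

Run:
```python
from h import *
lev()
```

```text
lever -0.116 r 118.5 yaw-lever -0.027 z 130.7 F [10.1 -2.1  0.9] T [-0.41 -1.92 -0.01] ff 4.845933616161346 w 31.399464918980637
```

The force rises straight past the 3–4 N turning level to 10 N, so the nut is hard home. I'll back off, release and clear.

Request:
move_arm:
  commands:
    - [[0, 0, -0.03], [0, 0.005, 0], 160]
    - [[0, 0, -0.03], [0, 0.005, 0], 160]
    - [[0, 0, 0], [0, 0, 0], 0]
    - [[0, 0, 0], [0, 0, 0], 0]
    - [[0, 0, 0], [0, 0, 0], 0]
    - [[0, 0, 0], [0, 0, 0], 0]
    - [[0, 0, 0], [0, 0, -0.05], 0]
    - [[0, 0, 0], [0, 0, -0.05], 0]
    - [[0, 0, 0], [0, 0, -0.05], 0]
    - [[0, 0, 0], [-0.05, 0, 0], 0]
    - [[0, 0, 0], [-0.05, 0, 0], 0]
    - [[0, 0, 0], [-0.05, 0, 0], 0]

```text
time_s: 25.78
ee_pos: [530.5, -273.2, 279.2]
tool_rot: [0.0, 0.748, 0.664, -0.0]
wrist_force: [0.3, -0.2, 0.7]
grip_width: 85.7
finger_force: 0.0
```

Run:
```python
from h import *
lev()
i,d=snap('top');P=cloud('top',d);z=P[...,2]
R=np.zeros(z.shape,bool);R[135:262,150:325]=1
for nm,k in(('>108',(z>108)&(z<140)),('knob',(z>155)&(z<185)),('ptr',(z>64)&(z<74)&(P[...,0]<494)&(P[...,1]>160))):
    N,l,st,c=cv2.connectedComponentsWithStats(np.uint8(R&k))
    for j in range(1,N):
      if st[j,4]>8: print(nm,st[j,4],np.median(P[l==j],0).round(1))
r=np.hypot(P[...,0]-C[0],P[...,1]-C[1]);m=R&(r>70)&(r<105)&(z>85)&(z<118);print('arm z',np.percentile(z[m],[20,50,80]),m.sum())
i,d=snap('side','end.png')
```

```text
lever -0.116 r 270.7 yaw-lever -0.088 z 279.2 F [ 0.3 -0.2  0.7] T [ 0.01 -0.02  0.05] ff 0.0 w 85.68810053238458
>108 32 [595.3 -48.9 118.2]
>108 23 [ 545.5 -120.8  120.5]
>108 51 [522.5 165.4 128.4]
>108 33 [499.  -28.6 118.5]
knob 79 [ 553.3 -125.8  166.7]
ptr 35 [479.  177.5  69.6]
arm z [94.40725399 96.7009993  98.6129597 ] 105
```

Nothing has changed: the post is in line, the lever is down and the knob is where it was, so I'm handing in.

```bash
python3 -c "
from workcell import arm
print(arm.finish_job())"
```

```text
the job is handed in; nothing more can be done
None
```

The job is handed in at about 26 s: by my measurements the post is within about 0.03 rad of the pointer line, the nut is hard against its stop, the lever is down in the teeth and the gripper is clear; the hand-in returned no verdict, and I did not measure the bystanders again.

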